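Balance a flanged boss on the crown of a dished tank end

TASK

Set the flanged steel boss, flange down, centred on the crown of the larger of the two dished tank ends, so that it balances there upright by itself, ready for tacking. Put it down gently, do not drop it, and leave the plain round socket where it stands.

Things in the scene. Friction and masses are not known exactly. Their poses are not given: they have to be found in the camera images.
- flanged_boss: Bare steel boss standing upright, flange down: round flange 60 mm in diameter and 8 mm thick, above it a round neck 34 mm in diameter and 36 mm tall (44 mm tall overall, dark bore in the top), about 0.3 kg. It is loose; grasp it by the neck. Origin at the centre of the flange's underside, z up along its axis. Starts on the table on the robot's side of the two tank ends, left or right.
- plain_socket: Bare steel round socket without a flange, 40 mm in diameter and 44 mm tall, loose, standing upright beside the boss; not to be moved. Origin at the centre of its underside.
- large_head: The larger dished tank end, crown up, bare steel, 180 mm in diameter and 50 mm high: a smooth spherical cap, radius of curvature 106 mm. The smaller one, of the same shape, is 120 mm in diameter and 35 mm high. Fixed to the table, will not shift. Origin at the centre of its underside, on the table. It stands left or right, the smaller one on the other side.
- large_crown (a point): The topmost point of the larger tank end, on its surface 50 mm above the table.
Not all that is in view belongs to the job. What is shaped like the flanged_boss but blue or brown is not meant.

How it is judged (in metres and radians):
On the way:
1. the flanged boss is lifted clear of the table (height (world z) of flanged_boss above 0.045 m), for 0.2 s.
At the end, for the whole second after the job is handed in: The flanged boss rests flange down on the larger tank end, released and still, the centre of its underside within 15 mm of the crown (seen from above) and its axis within 12 degrees of vertical; the plain socket is within 20 mm of where it stood (horizontal distance between flanged_boss and large_crown below 0.015 m and z of flanged_boss in the frame of large_head between 0.045 and 0.056 m and angle between flanged_boss's own z axis and vertical below 0.21 rad and contact force between flanged_boss and large_head above 0.5 N and linear speed of flanged_boss below 0.03 m/s and angular speed of flanged_boss below 0.4 rad/s and distance of plain_socket from where it was at the start of the episode below 0.02 m); the robot touches nothing.
It fails at once if the boss is dropped or rammed onto the larger tank end (contact force above 50 N) (contact force between flanged_boss and large_head above 50 N).
It fails at once if the plain socket is shifted by more than 20 mm (distance of plain_socket from where it was at the start of the episode above 0.02 m).
It also fails if it takes over 40 s, if anything falls off the work surface, if the arm or the gripper's body presses on something with over 40 N, if the wrist force passes 120 N, or if a joint passes its speed limit or range.

ROBOT

A 6-joint arm with a two-finger parallel gripper is mounted at the origin on the work surface. World frame = base frame: x ahead of the robot, y to its left, z up, the work surface at z = 0. Lengths are in m, angles in degrees, forces in N, time in s.
With the tool pointing down it reaches from about 0.3 to 0.75 m from the base axis. Payload 8.5 kg.
Tool frame: the origin (TCP) lies at the very end of the fingers, on their centre line; the grasp point (between the pads) lies 19 mm behind it; z points along the fingers, y is the line along which they close (so a half turn about z gives the same grasp; the last joint's range is limited). The gripper opens to 85 mm and grips with 20 to 120 N. Pads are 22 mm wide; open, the fingers measure 114 mm over their backs; the gripper's body (76 mm by 85 mm) begins 54 mm behind the grasp point. The pads swing forward as they close: fully open they stand 13 mm farther back than shut.
Start: joints at [-82.466, 21.807, 74.336, -0, 83.858, -12.336], TCP at [0.187, -0.517, 0.231] pointing down, gripper open.
Joint ranges: [-178.18, 178.18], [-50.72, 133.34], [12.68, 142.11], [-81.47, 261.47], [9.98, 163.14], [-165.26, 165.26]. Speed limits (degrees/s): [136.94, 136.94, 180, 180, 180, 180].

INTERFACE

Orientations are given as a 3x3 rotation matrix whose columns are the frame's x, y, z axes.
In Python, from rig import env, imaging gives the robot as it stands. The module is installed in compiled form; this text tells all that it offers.
- The arm moves only by the tool arm_command, never from a script. Its arguments are lists of equal length, an entry for each row: "turn": the turn, a rotation vector about the tool's x, y, z in units of 5 degrees (1.0 is 5 degrees), a list of three; "xyz": the shift along the tool's x, y, z in units of 50 mm (1.0 is 50 mm), a list of three; "claw": the finger opening in mm, from 0 to 85.4. A call has 1 to 12 rows; each row shifts and turns the commanded pose from where the row before left it, along the tool's axes as they then stand; what a row does not reach is not made up. A row lasts 1/10 s, in which the tool goes at most 50 mm and 8.59 degrees, less where a joint would pass 70% of its speed; a pose out of reach is approached as far as the arm can. A call is refused whole if a number of a shift passes 1 or a number of a turn 1, either way. A call with a gripper value outside its range is refused whole. The fingers move at their own pace and stop on an object; "squeeze" is the grip in N (left out, the last holds). Time passes only in rows, so rows that do not move let the fingers close. It gives the time, the measured TCP pose, the force, the opening and the grip force at its end, in the units of the state.
- env.observe(): the state, without advancing time (a new reading comes with each control period).
- imaging.get_image(name): name is "scene" or "top" or "wrist"; returns (picture, depth): 384x512x3 uint8, blue, green, red; 384x512 float32, m along the optical axis (not along the pixel's ray), 0 where there is no reading.
- imaging.camera_info(name): a dict with "camera_matrix" (3x3 intrinsics, pixels), "rvec" (rotation vector, rad) and "tvec" (3), from world to camera coordinates, as OpenCV has them. Camera axes: x right, y down, z forward; pixel columns grow to the right and rows downward; lengths in m; the calibration is good to about 2 mm. The wrist camera is an equidistant fisheye: a pixel r from the principal point sees the ray r / f radians off the axis. A picture is of the moment at which its call begins: read the wrist's pose just before it. camera_info takes no time and is no camera call; for the wrist camera it gives the pose at the moment of the call.
- env.close_job(): hands the job in; it is judged then, once.
The state is a dict: "time_s": time; "q": joint angles; "qvel": joint speeds; "joint_efforts": joint torques, N m; "position": TCP position; "tool_rot": TCP orientation; "ft_force": force on the tool from outside, world axes, zero at the start; "wrist_torque": the same for the moment, N m; "grip_width": finger opening in m; "gripper_force": force on a finger pad.
Only numpy, scipy, OpenCV 4.12 (cv2) and the standard library are available. Lean on these libraries where they do the work, as an engineer would, in place of code of your own. Each camera call takes 0.05 s, during which the arm holds its last target. There are 200 camera calls.

## Working session

There is one attempt and no reset: what is moved stays moved. The work goes in short steps, Python scripts to look and compute and a tool call to move; the robot and the scene stay as the last step left them, time stands still between calls to the robot, and variables do not carry over. Pictures are saved under pics/ and viewed, at most 10 in all, crops included, and the job is handed in when it is done.

Besides the shell and the picture viewer there is one more tool, called after ">>>" by a JSON object that holds its "api" and its "payload", one argument or row to a line. arm_command: Moves the arm, as the interface text tells. Its arguments: {"type":"object","properties":{"turn":{"type":"array"},"xyz":{"type":"array"},"claw":{"type":"array"},"squeeze":{"type":"number"}},"required":["turn","xyz","claw"]}

```bash
mkdir -p pics; cat > h.py <<'E'
import numpy as np, cv2
from rig import env, imaging
def world(name):
    ci=imaging.camera_info(name); im,d=imaging.get_image(name)
    K=np.array(ci["camera_matrix"]);R=cv2.Rodrigues(np.array(ci["rvec"],float))[0];t=np.array(ci["tvec"],float).ravel()
    v,u=np.mgrid[:384,:512]
    P=np.stack([(u-K[0,2])/K[0,0]*d,(v-K[1,2])/K[1,1]*d,d],-1)
    W=(P-t)@R; W[d==0]=np.nan
    return im,d,W
E
python3 - <<'E'
from h import *
a,d,W=world("scene");b,d2,W2=world("top")
np.savez("s.npz",a=a,W=W,b=b,W2=W2)
cv2.imwrite("pics/scene.png",a);cv2.imwrite("pics/top.png",b)
s=env.observe();print(s["time_s"],s["tool_rot"],s["position"])
E
```

```text
0.1 [[ 9.40479285e-01  3.39850978e-01 -1.64529255e-04]
 [ 3.39850907e-01 -9.40478474e-01  1.26573201e-03]
 [ 2.75424039e-04 -1.24631015e-03 -9.99999185e-01]] [ 0.18689441 -0.51700379  0.23078603]
```

View pics/scene.png

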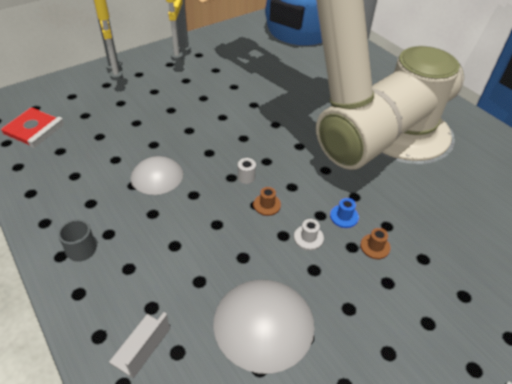

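View pics/top.png

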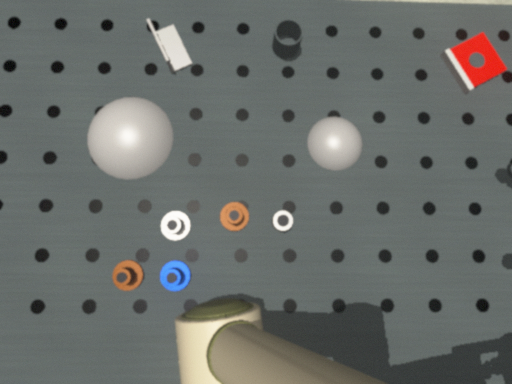

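Candidates in the top view:
- steel boss (175,225)
- blue decoy (175,276)
- brown decoys (127,275) and (234,215)
- plain socket (283,220), no flange

I choose the bare steel one at (175,225). The large head is at (130,138) and the small one at (334,143). Next I measure it and check a close crop.

```bash
python3 - <<'E'
from h import *
from scipy.optimize import least_squares
z=np.load("s.npz")
cv2.imwrite("pics/crop.png",cv2.resize(z["b"][185:310,90:310],None,fx=3.5,fy=3.5,interpolation=cv2.INTER_CUBIC))
for n in("W","W2"):
    W=z[n]
    def near(c,r):
        m=np.hypot(W[...,0]-c[0],W[...,1]-c[1])<r
        return W[m]
    hc=z["W2"][138,130]; P=near(hc,.12);P=P[P[:,2]>.012];P=P[P[:,2]<.06]
    f=least_squares(lambda p:np.linalg.norm(P-p[:3],axis=1)-p[3],[*hc[:2],-.056,.106],loss="soft_l1",f_scale=.002).x
    print(n,"head",f,P[:,2].max(),len(P))
    for nm,(v,u) in dict(boss=(225,175),sock=(220,283),blue=(276,175),brA=(275,127),brB=(215,234)).items():
        c=z["W2"][v,u];P=near(c,.05);
        T=P[(P[:,2]>.038)&(P[:,2]<.05)]; F=P[(P[:,2]>.005)&(P[:,2]<.011)]
        o=[]
        for Q in(T,F):
            if len(Q)>5:
                (x,y),r=cv2.minEnclosingCircle(Q[:,:2].astype(np.float32));o.append((np.round([x,y,r],4),len(Q)))
        print(nm,o)
E
```

```text
W head [ 0.61639167  0.23611959 -0.05592958  0.10531552] 0.05229114608505301 6016
boss [(array([0.4318, 0.1346, 0.0173]), 191), (array([0.4312, 0.1345, 0.0303]), 282)]
sock [(array([ 0.4394, -0.0803,  0.0215]), 194), (array([ 0.4412, -0.0797,  0.0197]), 32)]
blue [(array([0.3316, 0.1317, 0.0177]), 175), (array([0.3316, 0.1319, 0.0301]), 251)]
brA [(array([0.3327, 0.2251, 0.0187]), 205), (array([0.332 , 0.2262, 0.0305]), 292)]
brB [(array([0.451 , 0.0151, 0.0175]), 162), (array([0.4506, 0.0151, 0.0308]), 237)]
W2 head [ 0.61606392  0.23583803 -0.05440114  0.10532514] 0.05378455779170592 4715
boss [(array([0.4307, 0.1332, 0.017 ]), 245), (array([0.4377, 0.1278, 0.0387]), 384)]
sock [(array([ 0.4404, -0.0824,  0.0199]), 318), (array([ 0.4232, -0.0682,  0.0379]), 10)]
blue [(array([0.331 , 0.1305, 0.017 ]), 260), (array([0.3306, 0.1308, 0.03  ]), 378)]
brA [(array([0.3315, 0.2248, 0.0173]), 270), (array([0.334 , 0.2241, 0.0348]), 356)]
brB [(array([0.4501, 0.0139, 0.0168]), 233), (array([0.4502, 0.0138, 0.0298]), 383)]
```

View pics/crop.png

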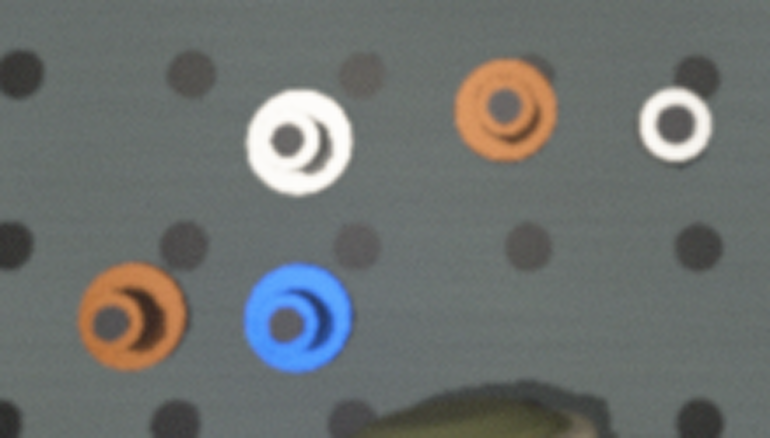

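The crop shows the bare steel boss with its flange at crop (298,142), which is top (175,225). The socket at crop (676,125) has no flange. The boss is at about (0.431,0.134) and the crown at about (0.616,0.236). I'll move high towards the boss.

>>> {"api": "arm_command", "payload": {
  "turn": [
    [0,0,0],
    [0,0,0],
    [0,0,0],
    [0,0,0],
    [0,0,0],
    [0,0,0],
    [0,0,0],
    [0,0,0],
    [0,0,0],
    [0,0,0],
    [0,0,0],
    [0,0,0]
  ],
  "xyz": [
    [0.5,-0.58,0],
    [0.5,-0.58,0],
    [0.5,-0.58,0],
    [0.5,-0.58,0],
    [0.5,-0.58,0],
    [0.5,-0.58,0],
    [0.5,-0.58,0],
    [0.5,-0.58,0],
    [0.5,-0.58,0],
    [0.5,-0.58,0],
    [0.5,-0.58,0],
    [0.5,-0.58,0]
  ],
  "claw": [85,85,85,85,85,85,85,85,85,85,85,85]
}}

```text
time_s: 1.3
position: [0.3509, -0.0864, 0.2313]
tool_rot: [[0.941, 0.34, -0.0], [0.34, -0.941, 0.0], [-0.0, -0.0, -1.0]]
ft_force: [0.8, -0.2, 0.8]
grip_width: 0.0846
gripper_force: 0.0
```

>>> {"api": "arm_command", "payload": {
  "turn": [
    [0,0,0],
    [0,0,0],
    [0,0,0],
    [0,0,0],
    [0,0,0],
    [0,0,0],
    [0,0,0],
    [0,0,0]
  ],
  "xyz": [
    [0.5,-0.58,0],
    [0.5,-0.58,0],
    [0.5,-0.58,0],
    [0.5,-0.58,0],
    [0.5,-0.58,0],
    [0.5,-0.58,0],
    [0,0,0],
    [0,0,0]
  ],
  "claw": [85,85,85,85,85,85,85,85]
}}

```text
time_s: 2.1
position: [0.4324, 0.127, 0.2309]
tool_rot: [[0.94, 0.342, -0.001], [0.342, -0.94, -0.0], [-0.001, -0.0, -1.0]]
ft_force: [0.1, 0.0, 0.6]
grip_width: 0.0852
gripper_force: 0.0
```

```bash
cat >> h.py <<'E'
def off(p):
    s=env.observe();R=np.array(s["tool_rot"]);e=R.T@(np.array(p)-s["position"])
    print("t",s["time_s"],"pos",np.round(s["position"],4),"units",np.round(e/.05,3),"F",np.round(s["ft_force"],1),"w",s["grip_width"],s["gripper_force"]);print(np.round(R,4))
E
python3 - <<'E'
from h import *
off([.431,.1337,.014])
ci=imaging.camera_info("wrist");print(ci)
im,d=imaging.get_image("wrist");cv2.imwrite("pics/w1.png",im)
np.savez("w1.npz",im=im,d=d,K=ci["camera_matrix"],r=ci["rvec"],t=ci["tvec"])
E
```

```text
t 2.1 pos [0.4324 0.127  0.2309] units [ 0.024 -0.134  4.338] F [0.1 0.  0.6] w 0.08517458186099715 0.0
[[ 9.398e-01  3.416e-01 -1.100e-03]
 [ 3.416e-01 -9.399e-01 -2.000e-04]
 [-1.200e-03 -2.000e-04 -1.000e+00]]
{'camera_matrix': array([[297.31863964,   0.        , 253.7411917 ],
       [  0.        , 297.31863964, 191.67442125],
       [  0.        ,   0.        ,   1.        ]]), 'rvec': array([-2.34546178,  1.64423362,  0.2681159 ]), 'tvec': array([-0.0280693 ,  0.3862296 ,  0.52325735])}
```

View pics/w1.png

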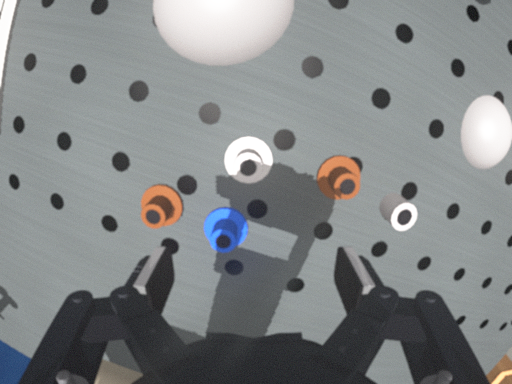

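The wrist view shows the steel boss at (248,160), clear of its neighbours along the closing line. I'll refine its position from this picture.

```bash
cat >> h.py <<'E'
def wworld(d,K,r,t):
    K=np.array(K);R=cv2.Rodrigues(np.array(r,float))[0];t=np.array(t,float).ravel()
    v,u=np.mgrid[:384,:512];x=(u-K[0,2])/K[0,0];y=(v-K[1,2])/K[1,1];th=np.hypot(x,y)+1e-9
    k=np.tan(th)/th;W=(np.stack([x*k*d,y*k*d,d],-1)-t)@R;W[d==0]=np.nan;return W
E
python3 - <<'E'
from h import *
z=np.load("w1.npz");W=wworld(z["d"],z["K"],z["r"],z["t"])
m=np.hypot(W[...,0]-.431,W[...,1]-.134)<.05;P=W[m]
for a,b in((.038,.05),(.005,.012)):
    Q=P[(P[:,2]>a)&(P[:,2]<b)];(x,y),r=cv2.minEnclosingCircle(Q[:,:2].astype(np.float32));print(x,y,r,len(Q),np.median(Q[:,2]))
m=np.hypot(W[...,0]-.616,W[...,1]-.236)<.12;P=W[m];P=P[P[:,2]>.012]
from scipy.optimize import least_squares
print(least_squares(lambda p:np.linalg.norm(P-p[:3],axis=1)-p[3],[.616,.236,-.056,.106],loss="soft_l1",f_scale=.002).x)
E
```

```text
0.43192416429519653 0.13468492031097412 0.017133180052042007 673 0.043764461477591124
0.43153223395347595 0.13458214700222015 0.029944924637675285 916 0.007725418462724414
[ 0.61721327  0.23656526 -0.05512974  0.10518514]
```

>>> {"api": "arm_command", "payload": {
  "turn": [
    [0,0,0],
    [0,0,0],
    [0,0,0],
    [0,0,0],
    [0,0,0],
    [0,0,0],
    [0,0,0],
    [0,0,0],
    [0,0,0],
    [0,0,0],
    [0,0,0],
    [0,0,0]
  ],
  "xyz": [
    [0.035,-0.147,0],
    [0,0,0.5],
    [0,0,0.5],
    [0,0,0.5],
    [0,0,0.5],
    [0,0,0.5],
    [0,0,0.5],
    [0,0,0.5],
    [0,0,0.4],
    [0,0,0.3],
    [0,0,0.1],
    [0,0,0]
  ],
  "claw": [85,85,85,85,85,85,85,85,85,85,85,85]
}}

```text
time_s: 3.35
position: [0.4317, 0.1338, 0.0162]
tool_rot: [[0.941, 0.339, -0.001], [0.339, -0.941, 0.0], [-0.001, -0.0, -1.0]]
ft_force: [0.5, -1.6, 0.3]
grip_width: 0.0853
gripper_force: 0.0
```

```bash
python3 - <<'E'
from h import *
off([.4315,.1345,.014])
E
```

```text
t 3.35 pos [0.4317 0.1338 0.0162] units [ 0.    -0.015  0.045] F [ 0.5 -1.6  0.3] w 0.08532324010743413 0.0
[[ 9.408e-01  3.389e-01 -8.000e-04]
 [ 3.389e-01 -9.408e-01  0.000e+00]
 [-7.000e-04 -3.000e-04 -1.000e+00]]
```

>>> {"api": "arm_command", "payload": {
  "turn": [
    [0,0,0],
    [0,0,0],
    [0,0,0],
    [0,0,0],
    [0,0,0],
    [0,0,0],
    [0,0,0],
    [0,0,0],
    [0,0,0],
    [0,0,0],
    [0,0,0],
    [0,0,0]
  ],
  "xyz": [
    [0,-0.01,0.08],
    [0,0,0],
    [0,0,0],
    [0,0,0],
    [0,0,0],
    [0,0,0],
    [0,0,0],
    [0,0,0],
    [0,0,0],
    [0,0,0],
    [0,0,0],
    [0,0,0]
  ],
  "claw": [85,70,60,52,46,42,38,34,30,28,28,28],
  "squeeze": 40
}}

```text
time_s: 4.55
position: [0.4318, 0.1345, 0.0126]
tool_rot: [[0.94, 0.34, 0.0], [0.34, -0.94, -0.0], [0.0, 0.0, -1.0]]
ft_force: [-0.7, -2.1, 5.3]
grip_width: 0.0331
gripper_force: 39.5
```

>>> {"api": "arm_command", "payload": {
  "turn": [
    [0,0,0],
    [0,0,0],
    [0,0,0],
    [0,0,0],
    [0,0,0],
    [0,0,0],
    [0,0,0],
    [0,0,0],
    [0,0,0],
    [0,0,0]
  ],
  "xyz": [
    [0,0,-0.1],
    [0,0,-0.2],
    [0,0,-0.4],
    [0,0,-0.4],
    [0,0,-0.4],
    [0,0,-0.4],
    [0,0,-0.1],
    [0,0,0],
    [0,0,0],
    [0,0,0]
  ],
  "claw": [28,28,28,28,28,28,28,28,28,28]
}}

```text
time_s: 5.55
position: [0.4312, 0.1346, 0.1115]
tool_rot: [[0.94, 0.34, -0.002], [0.34, -0.94, -0.0], [-0.002, -0.001, -1.0]]
ft_force: [0.6, 0.1, -3.1]
grip_width: 0.0327
gripper_force: 40.2
```

```bash
python3 - <<'E'
from h import *
s=env.observe();p=s["position"]
off([p[0]+.1853,p[1]+.1017,p[2]])
im,d=imaging.get_image("scene");cv2.imwrite("pics/s2.png",cv2.resize(im[120:384,150:450],None,fx=2,fy=2))
E
```

```text
t 5.55 pos [0.4312 0.1346 0.1115] units [ 4.177 -0.654 -0.007] F [ 0.6  0.1 -3.1] w 0.032744968630088155 40.16839563846588
[[ 9.405e-01  3.398e-01 -2.000e-03]
 [ 3.398e-01 -9.405e-01 -0.000e+00]
 [-1.800e-03 -6.000e-04 -1.000e+00]]
```

View pics/s2.png

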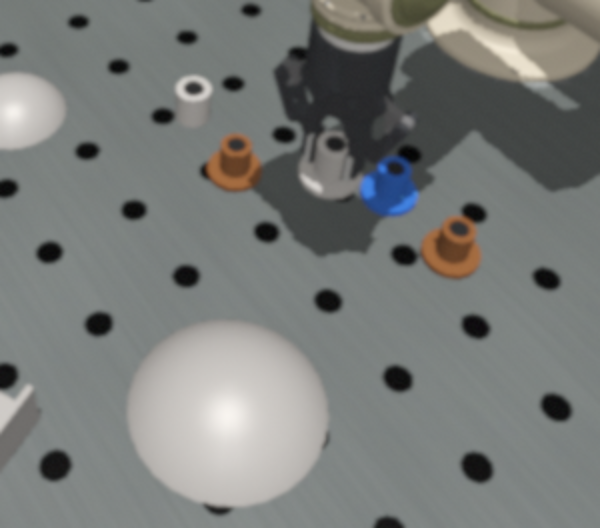

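The boss is held upright at crop (330,165) and the socket is undisturbed. I'll carry it over the crown.

>>> {"api": "arm_command", "payload": {
  "turn": [
    [0,0,0],
    [0,0,0],
    [0,0,0],
    [0,0,0],
    [0,0,0],
    [0,0,0],
    [0,0,0],
    [0,0,0],
    [0,0,0],
    [0,0,0],
    [0,0,0],
    [0,0,0]
  ],
  "xyz": [
    [0.2,-0.03,0],
    [0.4,-0.06,0],
    [0.5,-0.08,0],
    [0.6,-0.1,0],
    [0.6,-0.1,0],
    [0.6,-0.1,0],
    [0.6,-0.1,0],
    [0.4,-0.05,0],
    [0.2,-0.02,0],
    [0.08,-0.01,0],
    [0,0,0],
    [0,0,0]
  ],
  "claw": [28,28,28,28,28,28,28,28,28,28,28,28]
}}

```text
time_s: 6.8
position: [0.6168, 0.2361, 0.112]
tool_rot: [[0.94, 0.34, -0.001], [0.34, -0.94, -0.0], [-0.001, -0.0, -1.0]]
ft_force: [0.6, 0.3, -3.7]
grip_width: 0.0327
gripper_force: 40.2
```

```bash
python3 - <<'E'
from h import *
off([.4318+.1853,.1345+.1017,.0126+.053])
from scipy.optimize import least_squares
for n in("scene","wrist"):
    if n=="scene": im,d,W=world(n)
    else:
        ci=imaging.camera_info(n);im,d=imaging.get_image(n);W=wworld(d,ci["camera_matrix"],ci["rvec"],ci["tvec"])
    m=(np.hypot(W[...,0]-.616,W[...,1]-.236)<.12)&(W[...,2]>.012)&(W[...,2]<.06);P=W[m]
    f=least_squares(lambda p:np.linalg.norm(P-[p[0],p[1],p[2]],axis=1)-.106,[.616,.236,-.056],loss="soft_l1",f_scale=.002).x
    m=(np.hypot(W[...,0]-.616,W[...,1]-.236)<.04)&(W[...,2]>.09)&(W[...,2]<.106);Q=W[m]
    # flange: rim points, radius known
    g=least_squares(lambda p:np.clip(np.hypot(*(Q[:,:2]-p).T)-.030,0,1)*1e3,[.616,.236]).x
    b=Q[np.argmin(Q[:,2])]
    print(n,"crown",f,len(P),"flange",g,len(Q),np.percentile(Q[:,2],[1,50,99]),Q[:,:2].min(0),Q[:,:2].max(0))
    cv2.imwrite(f"pics/{n}3.png",im)
E
```

```text
t 6.8 pos [0.6168 0.2361 0.112 ] units [0.007 0.001 0.928] F [ 0.6  0.3 -3.7] w 0.032734280033022985 40.16807734966278
[[ 9.405e-01  3.398e-01 -8.000e-04]
 [ 3.398e-01 -9.405e-01 -2.000e-04]
 [-9.000e-04 -1.000e-04 -1.000e+00]]
scene crown [ 0.61642949  0.23607307 -0.05676322] 5049 flange [0.62349018 0.24308064] 141 [0.0994837  0.10478438 0.10598462] [0.59862176 0.21733395] [0.64546996 0.26548014]
wrist crown [ 0.61697659  0.23662014 -0.0563332 ] 18375 flange [0.6166241  0.23622378] 328 [0.09986711 0.1034593  0.10597928] [0.60852721 0.21297731] [0.6466041  0.26579086]
```

View pics/wrist3.png

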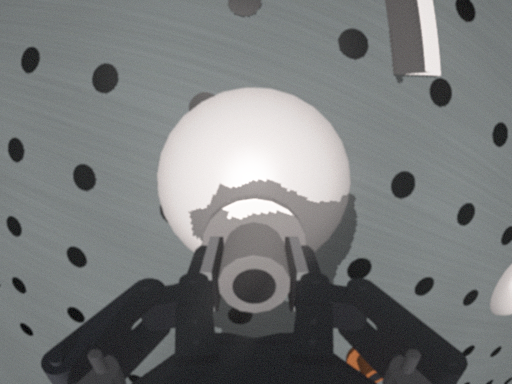

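The wrist view shows the boss held upright at (255,270) over the dome, within about 1 mm of the crown. I'll lower to just above contact, then creep down.

>>> {"api": "arm_command", "payload": {
  "turn": [
    [0,0,0],
    [0,0,0],
    [0,0,0],
    [0,0,0],
    [0,0,0],
    [0,0,0],
    [0,0,0],
    [0,0,0],
    [0,0,0]
  ],
  "xyz": [
    [0,0,0.1],
    [0,0,0.2],
    [0,0,0.2],
    [0,0,0.2],
    [0,0,0.1],
    [0,0,0.06],
    [0,0,0.04],
    [0,0,0],
    [0,0,0]
  ],
  "claw": [28,28,28,28,28,28,28,28,28]
}}

```text
time_s: 7.8
position: [0.6174, 0.2363, 0.0677]
tool_rot: [[0.94, 0.34, 0.001], [0.34, -0.94, 0.0], [0.001, 0.0, -1.0]]
ft_force: [-0.2, 0.6, -3.4]
grip_width: 0.0333
gripper_force: 40.2
```

>>> {"api": "arm_command", "payload": {
  "turn": [
    [0,0,0],
    [0,0,0],
    [0,0,0],
    [0,0,0]
  ],
  "xyz": [
    [0,0,0.02],
    [0,0,0],
    [0,0,0],
    [0,0,0]
  ],
  "claw": [28,28,28,28]
}}

```text
time_s: 8.2
position: [0.6172, 0.2362, 0.0664]
tool_rot: [[0.94, 0.34, 0.0], [0.34, -0.94, 0.0], [0.0, -0.0, -1.0]]
ft_force: [-0.1, 0.8, -2.9]
grip_width: 0.0332
gripper_force: 40.2
```

>>> {"api": "arm_command", "payload": {
  "turn": [
    [0,0,0],
    [0,0,0],
    [0,0,0],
    [0,0,0],
    [0,0,0],
    [0,0,0]
  ],
  "xyz": [
    [0,0,0.02],
    [0,0,0],
    [0,0,0.02],
    [0,0,0],
    [0,0,0],
    [0,0,0]
  ],
  "claw": [28,28,28,28,28,28]
}}

```text
time_s: 8.8
position: [0.6172, 0.2362, 0.0643]
tool_rot: [[0.94, 0.34, 0.0], [0.34, -0.94, -0.0], [0.0, 0.0, -1.0]]
ft_force: [-0.6, 0.2, -3.1]
grip_width: 0.0327
gripper_force: 40.2
```

>>> {"api": "arm_command", "payload": {
  "turn": [
    [0,0,0],
    [0,0,0],
    [0,0,0],
    [0,0,0]
  ],
  "xyz": [
    [0,0,0.02],
    [0,0,0],
    [0,0,0],
    [0,0,0]
  ],
  "claw": [28,28,28,28]
}}

```text
time_s: 9.2
position: [0.6172, 0.2362, 0.0633]
tool_rot: [[0.94, 0.34, -0.0], [0.34, -0.94, 0.0], [-0.0, -0.0, -1.0]]
ft_force: [1.0, 0.2, -2.5]
grip_width: 0.033
gripper_force: 40.2
```

>>> {"api": "arm_command", "payload": {
  "turn": [
    [0,0,0],
    [0,0,0],
    [0,0,0],
    [0,0,0]
  ],
  "xyz": [
    [0,0,0.012],
    [0,0,0],
    [0,0,0],
    [0,0,0]
  ],
  "claw": [28,28,28,28]
}}

```text
time_s: 9.6
position: [0.6172, 0.2362, 0.0627]
tool_rot: [[0.94, 0.34, -0.0], [0.34, -0.94, -0.0], [-0.0, -0.0, -1.0]]
ft_force: [-0.5, -0.5, -3.8]
grip_width: 0.033
gripper_force: 40.2
```

>>> {"api": "arm_command", "payload": {
  "turn": [
    [0,0,0],
    [0,0,0],
    [0,0,0],
    [0,0,0]
  ],
  "xyz": [
    [0,0,0.01],
    [0,0,0],
    [0,0,0],
    [0,0,0]
  ],
  "claw": [28,28,28,28]
}}

```text
time_s: 10.0
position: [0.6173, 0.2362, 0.0626]
tool_rot: [[0.94, 0.34, 0.0], [0.34, -0.94, 0.0], [0.0, 0.0, -1.0]]
ft_force: [-0.9, -1.0, 1.0]
grip_width: 0.033
gripper_force: 40.3
```

Light contact, about 4 N. I'll release slowly.

>>> {"api": "arm_command", "payload": {
  "turn": [
    [0,0,0],
    [0,0,0],
    [0,0,0],
    [0,0,0],
    [0,0,0],
    [0,0,0],
    [0,0,0],
    [0,0,0],
    [0,0,0],
    [0,0,0],
    [0,0,0],
    [0,0,0]
  ],
  "xyz": [
    [0,0,0],
    [0,0,0],
    [0,0,0],
    [0,0,0],
    [0,0,0],
    [0,0,0],
    [0,0,0],
    [0,0,0],
    [0,0,0],
    [0,0,0],
    [0,0,0],
    [0,0,0]
  ],
  "claw": [32,33,34,35,36,37,38,39,40,41,42,42],
  "squeeze": 20
}}

```text
time_s: 11.2
position: [0.6172, 0.2362, 0.0622]
tool_rot: [[0.94, 0.34, -0.0], [0.34, -0.94, -0.0], [-0.0, -0.0, -1.0]]
ft_force: [0.6, -0.6, 0.9]
grip_width: 0.0421
gripper_force: 0.0
```

```bash
python3 - <<'E'
from h import *
off([.6172,.2362,.2])
im,d=imaging.get_image("scene");cv2.imwrite("pics/s4.png",cv2.resize(im[220:384,180:360],None,fx=3,fy=3))
E
```

```text
t 11.2 pos [0.6172 0.2362 0.0622] units [-0.     0.    -2.755] F [ 0.6 -0.6  0.9] w 0.04206413265300318 0.0
[[ 0.9405  0.3399 -0.    ]
 [ 0.3399 -0.9405 -0.    ]
 [-0.     -0.     -1.    ]]
```

View pics/s4.png

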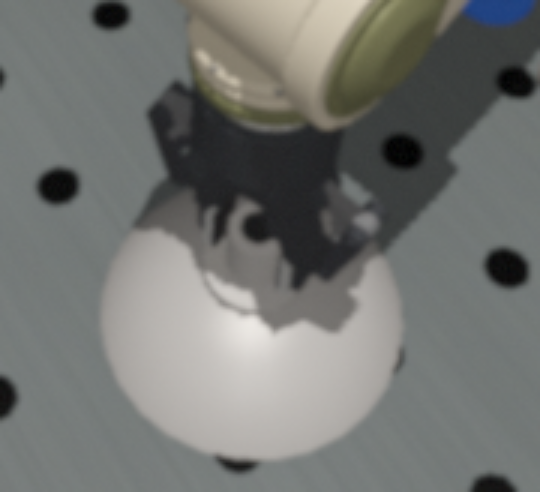

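The boss stands on the crown at crop (240,260) with the fingers clear of it. I'll open wider, then retreat straight up.

>>> {"api": "arm_command", "payload": {
  "turn": [
    [0,0,0],
    [0,0,0],
    [0,0,0],
    [0,0,0],
    [0,0,0],
    [0,0,0],
    [0,0,0],
    [0,0,0],
    [0,0,0],
    [0,0,0]
  ],
  "xyz": [
    [0,0,0],
    [0,0,0],
    [0,0,0],
    [0,0,0],
    [0,0,0],
    [0,0,0],
    [0,0,0],
    [0,0,0],
    [0,0,0],
    [0,0,0]
  ],
  "claw": [45,48,52,56,60,65,70,75,75,75]
}}

```text
time_s: 12.25
position: [0.6172, 0.2362, 0.0622]
tool_rot: [[0.94, 0.34, 0.0], [0.34, -0.94, 0.0], [0.0, -0.0, -1.0]]
ft_force: [0.2, -0.2, 0.4]
grip_width: 0.0748
gripper_force: 0.0
```

>>> {"api": "arm_command", "payload": {
  "turn": [
    [0,0,0],
    [0,0,0],
    [0,0,0],
    [0,0,0],
    [0,0,0],
    [0,0,0],
    [0,0,0],
    [0,0,0],
    [0,0,0],
    [0,0,0],
    [0,0,0],
    [0,0,0]
  ],
  "xyz": [
    [0,0,-0.1],
    [0,0,-0.2],
    [0,0,-0.3],
    [0,0,-0.4],
    [0,0,-0.4],
    [0,0,-0.4],
    [0,0,-0.4],
    [0,0,-0.4],
    [0,0,-0.2],
    [0,0,0],
    [0,0,0],
    [0,0,0]
  ],
  "claw": [75,75,75,75,75,75,75,75,75,75,75,75]
}}

```text
time_s: 13.45
position: [0.6168, 0.2361, 0.201]
tool_rot: [[0.94, 0.34, -0.002], [0.34, -0.94, -0.0], [-0.002, -0.0, -1.0]]
ft_force: [-0.3, -0.4, 0.1]
grip_width: 0.0751
gripper_force: 0.0
```

```bash
python3 - <<'E'
from h import *
off([.6172,.2362,.2])
im,d,W=world("scene");cv2.imwrite("pics/s5.png",cv2.resize(im[120:384,150:450],None,fx=2,fy=2))
m=(np.hypot(W[...,0]-.6165,W[...,1]-.236)<.04)
for a,b in((.086,.1),(.054,.062)):
    Q=W[m&(W[...,2]>a)&(W[...,2]<b)];(x,y),r=cv2.minEnclosingCircle(Q[:,:2].astype(np.float32));print(x,y,r,len(Q),np.median(Q[:,2]),np.ptp(Q[:,2]))
E
```

```text
t 13.45 pos [0.6168 0.2361 0.201 ] units [0.008 0.002 0.021] F [-0.3 -0.4  0.1] w 0.07505788605182515 0.0
[[ 9.405e-01  3.399e-01 -2.100e-03]
 [ 3.399e-01 -9.405e-01 -4.000e-04]
 [-2.100e-03 -4.000e-04 -1.000e+00]]
0.616928219795227 0.2352520227432251 0.01736580580472946 328 0.09314724942171168 0.011297929817723262
0.6170638799667358 0.23598641157150269 0.03029409423470497 500 0.05739804374187242 0.00783850683186945
```

View pics/s5.png

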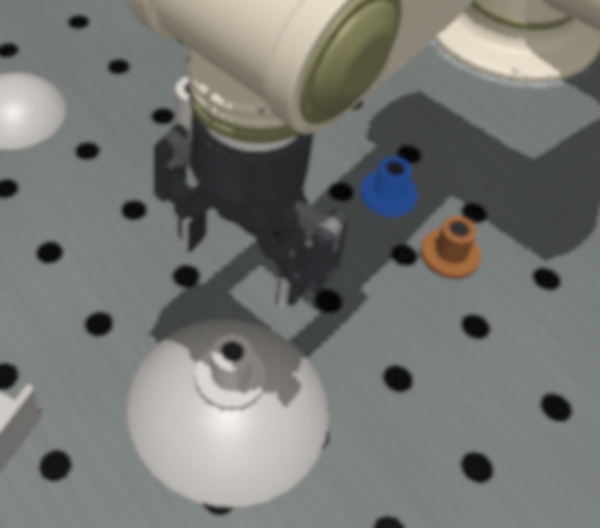

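The boss stands upright on the crown at crop (230,375), within about 1 mm of centre. The gripper is well clear of it, so I'm handing in.

```bash
python3 -c "
from rig import env
print(env.close_job())"
```

```text
the job is handed in; nothing more can be done
None
```

The steel flanged boss stands upright and released on the crown of the larger tank end, about 1 mm from centre by the last measurement; the socket was not touched, and the job is handed in (no verdict was shown).

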